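# Chase the thread in a microscope foot

### The job

The thread in the boss of this microscope foot is being cleaned out with the tap that stands in it. Turn the tap wrench half a turn forward (clockwise from above) and a quarter back, then half a turn forward and a quarter back again, then forward until you feel it bottom in the hole; ease it round without forcing it, as the tap snaps if leaned on hard. Let go of the wrench and leave the other things on the bench where they are.

Things in the scene. Friction and masses are not known exactly. Their poses are not given: they have to be found in the camera images.
- stand: light grey microscope foot, a casting fixed to the bench, 190 x 300 mm and 45 mm high. Origin on the tap's axis at bench level; it reaches 95 mm to either side along its x, 110 mm towards -y and 190 mm towards +y. A white mark on its deck lies towards +x from the tap, black marks at the other three quarters.
- boss_top (a point): centre of the top of the boss, on the tap's axis, 67 mm above the bench: dark steel, 72 mm across up to 62 mm high, with a brass rim 56 mm across above that. The tap's threaded hole goes down through it.
- limb_top (a point): centre of the top of the limb stub at the foot's +y end, an obstacle 70 mm (x) by 60 mm (y), up to 200 mm above the bench, 128 to 188 mm from the tap's axis; black focus knobs centred 100 mm up reach 85 mm to either side
- tap (a joint): angle of the tap (rad), growing clockwise seen from above (forward, sinking 2 mm a turn). At 0 the red end of the bar is over the white mark; starts within 0.15 of 0, cannot go below -0.25. Slow turning takes 0.2 to 0.4 N m, more with depth; it stays where left. It bottoms hard somewhere between 5.1 and 5.75: where differs from foot to foot, only to be felt. Over 40 N on the wrench snaps the tap.
- tap_hub (a point): centre of the wrench, on the tap's axis and on the bar's centre line, 128 mm above the bench at joint 0; the hub is dark steel, 28 mm across, 17 mm above and below this point, above a 16 mm steel shank
- tap_red (a point): tip of the red end of the wrench bar, 65 mm from the axis. The bar is a level round steel rod, 10 mm thick and 130 mm long over all (end sleeves 11 mm thick), free to be touched from all sides; its outer 22 mm is red at this end, black at the other
- tap_black (a point): tip of the black end of the wrench bar, 65 mm from the axis, opposite the red end
- lens_cap: black plastic cap, a disc 34 mm across, 9 mm high, lying on the deck of the foot; origin at the centre of its underside (leave alone)
- objective_a: steel microscope objective with a yellow band, standing, 24 mm across, 43 mm high; origin under its centre (leave alone)
- objective_b: steel microscope objective with a blue band, standing, 24 mm across, 43 mm high; origin under its centre (leave alone)
- eyepiece: black eyepiece, standing, 34 mm across, 52 mm high; origin under its centre (leave alone)
- oil_bottle: small amber bottle, 34 mm across, 70 mm high; origin under its centre (leave alone)
- screwdriver: screwdriver with a blue handle, 170 mm long, lying; x axis towards its tip (leave alone)
- petri_dish: glass dish, 90 mm across, 16 mm high; origin under its centre (leave alone)
- screw_tray: blue tray of small compartments, 110 x 160 x 30 mm; origin under its centre (leave alone)

How it is judged (in metres and radians):
On the way, in this order (a step that is already met when the one before it is completed fails the run):
1. turned forward about half a turn and stopped there (joint 2.6 to 3.9) (value of joint tap between 2.6 and 3.9 rad and velocity of joint tap between -0.15 and 0.15 rad/s), for 0.1 s.
2. turned back about a quarter and stopped there (joint 0.9 to 2.1) (value of joint tap between 0.9 and 2.1 rad and velocity of joint tap between -0.15 and 0.15 rad/s), for 0.1 s.
3. forward half a turn again and stopped there (joint 4.1 to 5.1) (value of joint tap between 4.1 and 5.1 rad and velocity of joint tap between -0.15 and 0.15 rad/s), for 0.1 s.
4. back a quarter again and stopped there (joint 2.5 to 3.7) (value of joint tap between 2.5 and 3.7 rad and velocity of joint tap between -0.15 and 0.15 rad/s), for 0.1 s.
5. forward until the tap presses on the bottom of the hole (over 2 N between the tap and the stop inside the foot) (contact force between tap and stand above 2 N and value of joint tap above 5 rad), for 0.05 s.
At the end, for the whole second after the job is handed in: after half forward, quarter back, half forward, quarter back, the tap has been turned on until it bottomed, and it stands at rest there, deeper than 5.0 rad, released (value of joint tap above 5 rad and velocity of joint tap between -0.05 and 0.05 rad/s); the robot touches nothing.
It fails at once if the tap is forced: over 40 N on the wrench (contact force between tap and the fingers above 40 N or contact force between tap and the arm above 40 N).
It fails at once if a bystander is disturbed (moved over 25 mm) (distance of any of lens_cap, objective_a, objective_b, eyepiece, oil_bottle, screwdriver, petri_dish, screw_tray from where it was at the start of the episode above 0.025 m).
It also fails if it takes over 67 s, if anything falls off the work surface, if the arm or the gripper's body presses on something with over 40 N, if the wrist force passes 120 N, or if a joint passes its speed limit or range.

### The arm

A 7-joint arm with a two-finger parallel gripper is mounted at the origin on the work surface. World frame = base frame: x ahead of the robot, y to its left, z up, the work surface at z = 0. Lengths are in mm, angles in rad, forces in N, time in s.
With the tool pointing down it reaches from about 350 to 900 mm from the base axis. Payload 19.9 kg.
Tool frame: the origin (TCP) lies between the finger pads; the fingertips stand 22 mm ahead of it and the grasp point (between the pads) lies 3 mm ahead of it; z points along the fingers, y is the line along which they close (so a half turn about z gives the same grasp; the last joint's range is limited). The gripper opens to 85 mm and grips with 20 to 120 N. Pads are 22 mm wide; open, the fingers measure 114 mm over their backs; the gripper's body (76 mm by 85 mm) begins 54 mm behind the grasp point. The pads swing forward as they close: fully open they stand 13 mm farther back than shut.
Start: joints at [-1.296, 0.417, -0.01, 1.614, 0.005, 1.111, -0.053], TCP at [194.099, 594.078, 253.26] pointing down, gripper open.
Joint ranges: [-2.81, 2.81], [-0.39, 2.02], [-1.27, 1.25], [0.06, 2.57], [-1.19, 4.33], [0.19, 2], [-2.82, 2.82]. Speed limits (rad/s): [1.89, 1.89, 2.39, 2.39, 3.01, 3.01, 3.01].

### API

Orientations are given as [roll, pitch, yaw] about the fixed x, y, z axes, in that order (R = Rz(yaw) Ry(pitch) Rx(roll)).
In Python, from bench import ctrl gives the robot as it stands.
- The arm moves only by the shell command python3 -m inch 'ROWS' [OPENING]. ROWS is JSON, a list of rows, each a list of 2 entries, a list of its own where there are three numbers: the shift along the tool's x, y, z in m, then the turn, a rotation vector about the tool's x, y, z in rad. In form: [[[tx, ty, tz], [ax, ay, az]], ...]. A call has 1 to 20 rows; each row is the pose to reach, as a shift and turn from the pose commanded when the call began, along the tool's axes at that moment; what a row does not reach only later rows make up. A row lasts 1/8 s, in which the tool goes at most 62.5 mm and 10.7 degrees, less where a joint would pass 70% of its speed; a pose out of reach is approached as far as the arm can. A call with a gripper value outside its range is refused whole. OPENING is the finger opening in m, from 0 to 0.0854, set as the call begins (- or left out, the last holds). The fingers move at their own pace and stop on an object; the grip force is fixed at half the most. Time passes only in rows, so rows that repeat a pose let the fingers close. It gives the time, the measured TCP pose, the force, the opening and the grip force at its end, in the units of the state.
- ctrl.get_obs(): the state, without advancing time (a new reading comes with each control period).
- ctrl.snapshot(name): name is "side" or "top"; returns (picture, depth): 384x512x3 uint8, blue, green, red; 384x512 float32, mm along the optical axis (not along the pixel's ray), 0 where there is no reading.
- ctrl.camera_info(name): a dict with "camera_matrix" (3x3 intrinsics, pixels), "R" (3x3) and "t" (3): a world point X has camera coordinates R X + t. Camera axes: x right, y down, z forward; pixel columns grow to the right and rows downward; lengths in mm; the calibration is good to about 2 mm. A picture is of the moment at which its call begins. camera_info takes no time and is no camera call.
- ctrl.close_job(): hands the job in; it is judged then, once.
Trained networks look in the newest picture that a camera, given by its name, has taken for a name from the list of things; names that differ only in an ending like _2 or _b are one class to them, and where a whole thing is asked for, a point or a joint stands for the part that bears it (a point fixed in the world has none). Each returns a list of dicts, best first, with "confidence" (0 to 1); they miss things now and then, are a little off and sometimes report something else, mostly with a low value. They report only what shows in the picture. A call takes as long as a camera call.
- ctrl.search_frame(camera, target): "position" ([x, y, z] in mm, in world coordinates, good to about 4 mm: the middle of the surface that is visible of it).
The state is a dict: "clock": time; "joints": joint angles; "joint_velocities": joint speeds; "tau": joint torques, N m; "eef_pos": TCP position; "tcp_rot": TCP orientation; "contact_force": force on the tool from outside, world axes, zero at the start; "wrist_torque": the same for the moment, N m; "gripper_width": finger opening in mm; "finger_force": force on a finger pad.
Only numpy, scipy, OpenCV 4.12 (cv2) and the standard library are available. Lean on these libraries where they do the work, as an engineer would, in place of code of your own. Each camera call takes 0.05 s, during which the arm holds its last target. There are 200 camera calls.

## Working session

There is one attempt and no reset: what is moved stays moved. The work goes in short steps, Python scripts to look and compute and a shell command to move; the robot and the scene stay as the last step left them, time stands still between calls to the robot, and variables do not carry over. Pictures are saved under pics/ and viewed, at most 12 in all, crops included, and the job is handed in when it is done.

```bash
ls; mkdir -p pics; python3 - <<'E'
from bench import ctrl
import cv2
o=ctrl.get_obs()
for k in o: print(k,o[k])
for c in("top","side"):
    p,d=ctrl.snapshot(c); cv2.imwrite(f"pics/{c}0.png",p)
    i=ctrl.camera_info(c); print(c,i)
    for n in("tap_hub","tap_red","tap_black","boss_top","limb_top","stand","eyepiece","oil_bottle","lens_cap"):
        r=ctrl.search_frame(c,n); print(n,[( [round(v) for v in q["position"]],round(q["confidence"],2)) for q in r[:2]])
E
```

```text
pics
clock 0.0
joints [-1.29649138  0.41798128 -0.01036601  1.61419214  0.00468808  1.11068178
 -0.05296954]
joint_velocities [-0.00083872  0.00079167 -0.00134881 -0.00194149  0.00038628  0.00048679
  0.00062801]
tau [-4.47196335e-04 -8.64458370e+01  6.78945556e-01 -4.34919727e+01
  1.92081736e-02  7.19899224e-03  1.00928326e-04]
eef_pos [193.98261488 593.79080558 252.64783699]
tcp_rot [-3.14035566e+00  5.58395309e-05  2.82587882e+00]
contact_force [ 0.34953433 -0.27628916 -1.04449482]
wrist_torque [ 0.02233407  0.01120617 -0.04282175]
finger_force 0.0
gripper_width 85.64870824203402
top {'camera_matrix': array([[367.19887743,   0.        , 254.20222165],
       [  0.        , 367.19887743, 187.24457304],
       [  0.        ,   0.        ,   1.        ]]), 'R': array([[-0.01966327, -0.99969392, -0.01501414],
       [-0.98975826,  0.02158717, -0.14111195],
       [ 0.14139287,  0.01208564, -0.98987979]]), 't': array([   8.04131965,  586.04758632, 1223.60179844])}
tap_hub [([632, 52, 47], 0.6), ([607, 10, 132], 0.5)]
tap_red [([610, 7, 138], 0.5)]
tap_black [([501, -123, 32], 0.58), (
[... 308 characters left out ...]
 250.05560841],
       [  0.        , 379.54572081, 193.16140889],
       [  0.        ,   0.        ,   1.        ]]), 'R': array([[ 0.83754021, -0.54600223,  0.02019788],
       [-0.36856476, -0.59187707, -0.71682742],
       [ 0.40334403,  0.59292757, -0.69695803]]), 't': array([-472.69566215,  330.89666497, 1046.4269504 ])}
tap_hub [([605, 5, 129], 0.82)]
tap_red [([608, 3, 126], 0.76)]
tap_black [([548, -53, 52], 0.54), ([606, 3, 134], 0.51)]
boss_top [([621, 35, 44], 0.88)]
limb_top [([620, 34, 45], 0.73), ([420, -382, 24], 0.73)]
stand [([624, 29, 45], 0.63)]
eyepiece [([758, 1, 46], 0.59), ([588, -465, 43], 0.51)]
oil_bottle [([585, -464, 44], 0.64)]
lens_cap [([546, -55, 54], 0.39)]
```

View pics/top0.png

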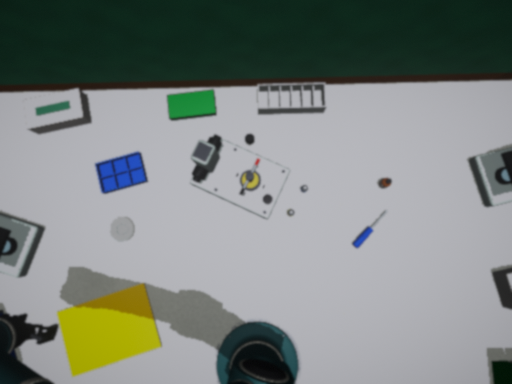

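View pics/side0.png

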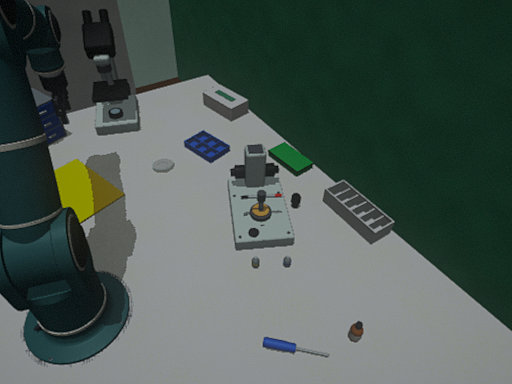

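The top view shows the foot at about (250,180), with the red bar end at (257,161), the black end at (243,190) and the limb at (205,152). The side view agrees: hub at about (262,198), limb at (255,165). Next I'll locate the bar ends and limb more precisely.

```bash
cat > h.py <<'E'
from bench import ctrl
import numpy as np, cv2
def ray(c,u,v,z):
    i=ctrl.camera_info(c);K,R,t=i["camera_matrix"],i["R"],i["t"]
    d=R.T@np.linalg.inv(K)@[u,v,1]; o=-R.T@t
    return o+d*(z-o[2])/d[2]
def proj(c,X):
    i=ctrl.camera_info(c); p=i["camera_matrix"]@(i["R"]@np.array(X,float)+i["t"]); return p[:2]/p[2]
E
python3 - <<'E'
from h import *
a=cv2.imread("pics/top0.png")[120:230,180:310]; b=cv2.imread("pics/side0.png")[135:255,215:310]
for n,x in(("a",a),("b",b)): print(x.shape)
s=5
A=cv2.resize(a,None,fx=s,fy=s,interpolation=cv2.INTER_CUBIC); cv2.imwrite("pics/topc.png",A)
B=cv2.resize(b,None,fx=s,fy=s,interpolation=cv2.INTER_CUBIC); cv2.imwrite("pics/sidec.png",B)
for u,v,z in((257.5,160,128),(243,191,128),(249.5,177,145),(204,152,200)): print(ray("top",u,v,z).round())
print(proj("side",[606,4,145]),proj("side",[606,4,128]))
E
```

```text
(110, 130, 3)
(120, 95, 3)
[663. -18. 128.]
[562.  31. 128.]
[604.   9. 145.]
[676. 145. 200.]
[261.38894091 193.55584403] [261.16917374 197.39341893]
```

View pics/topc.png

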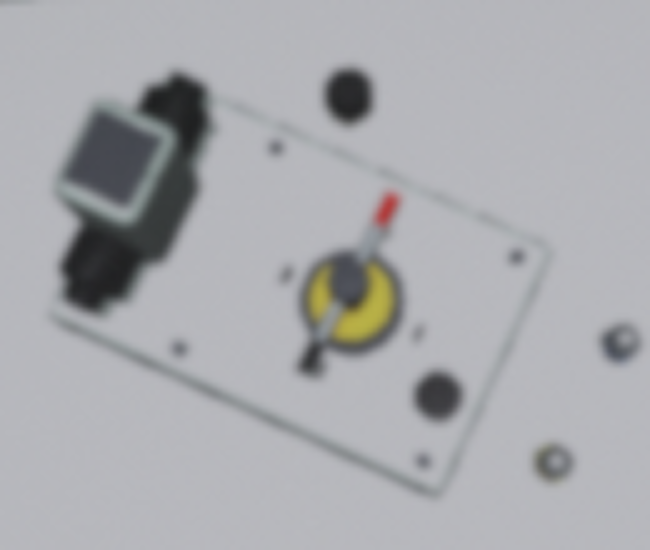

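View pics/sidec.png

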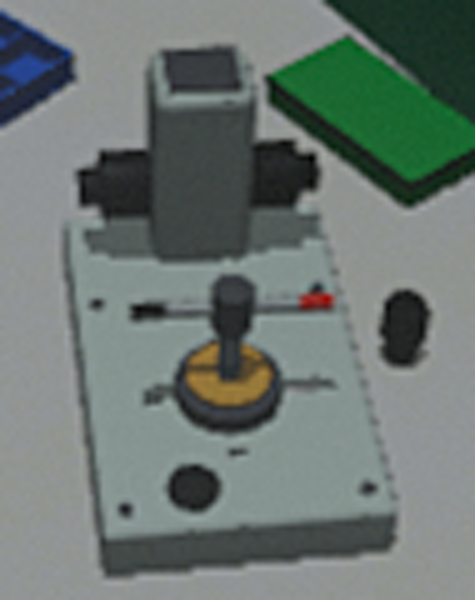

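The top crop puts the hub top at (349,280), the red tip at (394,193) and the black end at (308,368). In the side crop the hub top is at (234,287), the red tip at (333,300) and the black tip at (131,311).

```bash
python3 - <<'E'
from h import *
for c,u,v,z in(("top",258.8,158.6,128),("top",241.6,193.6,128),("top",249.8,176,145),("side",281.6,195,128),("side",241.2,197.2,128),("side",261.8,192.4,145),("top",250.4,180,67)): print(c,ray(c,u,v,z).round(1))
o=ctrl.get_obs()
from scipy.spatial.transform import Rotation as R
Q=R.from_euler("xyz",o["tcp_rot"]); print(Q.inv().apply(np.array([607,6,300])-o["eef_pos"]).round(1))
E
```

```text
top [667.3 -21.9 128. ]
top [554.1  35.6 128. ]
top [607.7   7.9 145. ]
side [667.6 -21.6 128. ]
side [552.7  38.2 128. ]
side [610.    7.6 145. ]
top [607.5   8.   67. ]
[-575.1 -430.8  -46.7]
```

```bash
python3 -m inch '[[[-0.5765,-0.4286,-0.047],[0,0,0.17]],[[-0.5765,-0.4286,-0.047],[0,0,0.17]],[[-0.5765,-0.4286,-0.047],[0,0,0.17]],[[-0.5765,-0.4286,-0.047],[0,0,0.17]],[[-0.5765,-0.4286,-0.047],[0,0,0.17]],[[-0.5765,-0.4286,-0.047],[0,0,0.17]],[[-0.5765,-0.4286,-0.047],[0,0,0.17]],[[-0.5765,-0.4286,-0.047],[0,0,0.17]],[[-0.5765,-0.4286,-0.047],[0,0,0.17]],[[-0.5765,-0.4286,-0.047],[0,0,0.17]],[[-0.5765,-0.4286,-0.047],[0,0,0.17]],[[-0.5765,-0.4286,-0.047],[0,0,0.17]],[[-0.5765,-0.4286,-0.047],[0,0,0.17]],[[-0.5765,-0.4286,-0.047],[0,0,0.17]],[[-0.5765,-0.4286,-0.047],[0,0,0.17]],[[-0.5765,-0.4286,-0.047],[0,0,0.17]]]' 0.04
cat > s.py <<'E'
from h import *
from scipy.spatial.transform import Rotation as R
o=ctrl.get_obs()
Q=R.from_euler("xyz",o["tcp_rot"])
for k in("clock","joints","eef_pos","tcp_rot","contact_force","wrist_torque","gripper_width"): print(k,np.round(o[k],3))
print("to (609,7.7,128):",Q.inv().apply(np.array([609,7.7,128])-o["eef_pos"]).round(1))
E
python3 s.py; python3 - <<'E'
from h import *
p,d=ctrl.snapshot("side"); x=p[100:260,190:340]; cv2.imwrite("pics/s1.png",cv2.resize(x,None,fx=3.7,fy=3.7,interpolation=cv2.INTER_CUBIC))
E
```

```text
clock: 3.0
eef_pos: [608.8, 8.4, 300.5]
tcp_rot: [3.141, 0.0, 2.657]
contact_force: [-0.3, -0.2, 0.9]
gripper_width: 40.1
finger_force: 0.0
clock 3.0
joints [-0.382  0.369  0.416  1.613 -0.158  1.193  1.154]
eef_pos [608.786   8.438 300.479]
tcp_rot [3.141 0.    2.657]
contact_force [-0.322 -0.238  0.858]
wrist_torque [-0.028 -0.023  0.053]
gripper_width 40.061
to (609,7.7,128): [ -0.5  -0.6 172.5]
```

View pics/s1.png

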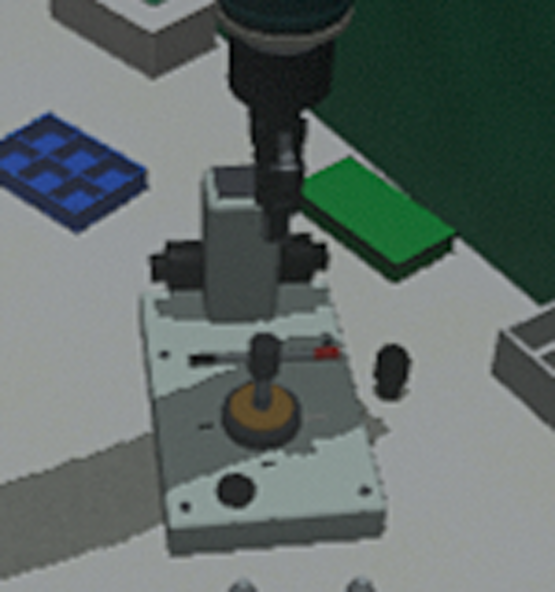

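The side crop shows the fingers directly over the hub at (265,350), in line with it, and the bar lying across the closing direction. I'll go down now.

```bash
python3 -m inch '[[[0,0,0.06],[0,0,0]],[[0,0,0.115],[0,0,0]],[[0,0,0.125],[0,0,0]],[[0,0,0.13],[0,0,0]],[[0,0,0.135],[0,0,0]],[[0,0,0.14],[0,0,0]],[[0,0,0.145],[0,0,0]],[[0,0,0.15],[0,0,0]],[[0,0,0.155],[0,0,0]],[[0,0,0.16],[0,0,0]],[[0,0,0.165],[0,0,0]],[[0,0,0.17],[0,0,0]],[[0,0,0.17],[0,0,0]]]'; python3 s.py
```

```text
clock: 4.68
eef_pos: [608.8, 7.6, 129.9]
tcp_rot: [-3.141, -0.001, 2.656]
contact_force: [-0.6, 0.5, 0.0]
gripper_width: 40.2
finger_force: 0.0
clock 4.675
joints [-0.336  0.553  0.363  1.765 -0.246  0.869  1.223]
eef_pos [608.773   7.61  129.862]
tcp_rot [-3.141e+00 -1.000e-03  2.656e+00]
contact_force [-0.605  0.476  0.012]
wrist_torque [-0.009  0.022 -0.043]
gripper_width 40.157
to (609,7.7,128): [-0.2  0.2  1.9]
```

```bash
python3 -m inch '[[[0,0,0],[0,0,0.15]],[[0,0,0],[0,0,0.3]],[[0,0,0],[0,0,0.45]],[[0,0,0],[0,0,0.55]],[[0,0,0],[0,0,0.6]],[[0,0,0],[0,0,0.65]],[[0,0,0],[0,0,0.7]],[[0,0,0],[0,0,0.75]],[[0,0,0],[0,0,0.8]],[[0,0,0],[0,0,0.85]],[[0,0,0],[0,0,0.9]],[[0,0,0],[0,0,0.95]],[[0,0,0],[0,0,1.0]],[[0,0,0],[0,0,1.05]],[[0,0,0],[0,0,1.1]],[[0,0,0],[0,0,1.15]],[[0,0,0],[0,0,1.2]]]'; python3 s.py;  python3 - <<'E'
from h import *
p,d=ctrl.snapshot("side"); x=p[130:250,200:320]; cv2.imwrite("pics/s2.png",cv2.resize(x,None,fx=4.5,fy=4.5,interpolation=cv2.INTER_CUBIC))
E
```

```text
clock: 6.8
eef_pos: [609.6, 9.8, 130.5]
tcp_rot: [3.141, -0.002, 1.456]
contact_force: [3.8, 10.4, -2.0]
gripper_width: 40.1
finger_force: 4.7
clock 6.8
joints [-0.542  0.616  0.651  1.771 -0.462  0.911  0.196]
eef_pos [609.606   9.838 130.498]
tcp_rot [ 3.141e+00 -2.000e-03  1.456e+00]
contact_force [ 3.826 10.37  -1.968]
wrist_torque [ 2.119 -0.743  0.182]
gripper_width 40.057
to (609,7.7,128): [-2.2 -0.4  2.5]
```

View pics/s2.png

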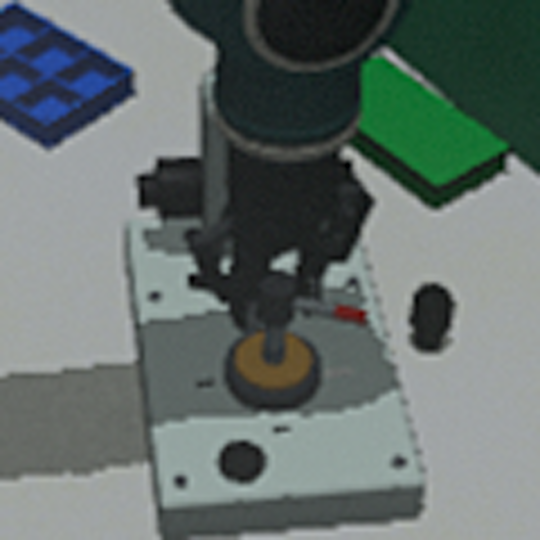

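The side crop shows the bar has moved with the fingers: the red tip is now at (367,318), nearer the camera. I'll work out the bar angle.

```bash
cat > ang.py <<'E'
import sys
from h import *
u,v=map(float,sys.argv[1:3])
X=ray("side",u,v,127)[:2]-[609.5,7.5]; print(np.hypot(*X), "tap~",-0.465-np.arctan2(X[1],X[0]))
E
python3 ang.py 281.6 200.7
```

```text
65.54357633682677 tap~ 0.3801226436521538
```

```bash
python3 -m inch '[[[0,0,0],[0,0,0.08]],[[0,0,0],[0,0,0.16]],[[0,0,0],[0,0,0.24]],[[0,0,0],[0,0,0.32]],[[0,0,0],[0,0,0.4]],[[0,0,0],[0,0,0.48]],[[0,0,0],[0,0,0.56]],[[0,0,0],[0,0,0.64]],[[0,0,0],[0,0,0.72]],[[0,0,0],[0,0,0.8]],[[0,0,0],[0,0,0.88]],[[0,0,0],[0,0,0.96]],[[0,0,0],[0,0,1.04]],[[0,0,0],[0,0,1.12]],[[0,0,0],[0,0,1.2]],[[0,0,0],[0,0,1.28]],[[0,0,0],[0,0,1.36]],[[0,0,0],[0,0,1.44]],[[0,0,0],[0,0,1.52]],[[0,0,0],[0,0,1.6]]]'; python3 s.py
```

```text
clock: 9.35
eef_pos: [609.5, 9.1, 130.5]
tcp_rot: [-3.14, -0.0, -0.145]
contact_force: [2.2, 6.2, 0.1]
gripper_width: 39.9
finger_force: 6.1
clock 9.35
joints [-0.763  0.784  1.021  1.778 -0.775  1.04  -1.162]
eef_pos [609.484   9.09  130.451]
tcp_rot [-3.14  -0.    -0.145]
contact_force [2.188 6.161 0.14 ]
wrist_torque [ 1.314 -0.249  0.274]
gripper_width 39.92
to (609,7.7,128): [-0.3  1.4  2.4]
```

```bash
python3 -m inch '[[[0,0,0],[0,0,0.08]],[[0,0,0],[0,0,0.16]],[[0,0,0],[0,0,0.24]],[[0,0,0],[0,0,0.32]],[[0,0,0],[0,0,0.4]],[[0,0,0],[0,0,0.48]],[[0,0,0],[0,0,0.56]]]'; python3 s.py
```

```text
clock: 10.22
eef_pos: [609.1, 10.0, 130.2]
tcp_rot: [-3.14, 0.003, -0.704]
contact_force: [-2.7, 12.0, 2.1]
gripper_width: 40.0
finger_force: 6.9
clock 10.225
joints [-0.816  0.86   1.132  1.779 -0.879  1.107 -1.647]
eef_pos [609.066   9.992 130.167]
tcp_rot [-3.14e+00  3.00e-03 -7.04e-01]
contact_force [-2.732 11.992  2.09 ]
wrist_torque [2.381 0.426 0.316]
gripper_width 40.041
to (609,7.7,128): [1.4 1.8 2.2]
```

```bash
python3 -m inch '[[[0,0,0],[0,0,0.08]],[[0,0,0],[0,0,0.16]],[[0,0,0],[0,0,0.24]],[[0,0,0],[0,0,0.3]],[[0,0,0],[0,0,0.3]],[[0,0,0],[0,0,0.3]]]'; python3 s.py;  python3 - <<'E'
from h import *
p,d=ctrl.snapshot("side"); x=p[130:250,200:320]; cv2.imwrite("pics/s3.png",cv2.resize(x,None,fx=4.5,fy=4.5,interpolation=cv2.INTER_CUBIC))
E
```

```text
clock: 10.98
eef_pos: [609.1, 10.1, 130.1]
tcp_rot: [-3.14, 0.003, -1.001]
contact_force: [-2.0, 12.6, 1.9]
gripper_width: 39.8
finger_force: 5.9
clock 10.975
joints [-0.833  0.892  1.174  1.78  -0.918  1.135 -1.917]
eef_pos [609.136  10.131 130.139]
tcp_rot [-3.140e+00  3.000e-03 -1.001e+00]
contact_force [-2.03  12.645  1.889]
wrist_torque [2.485 0.346 0.298]
gripper_width 39.772
to (609,7.7,128): [2.  1.4 2.1]
```

View pics/s3.png

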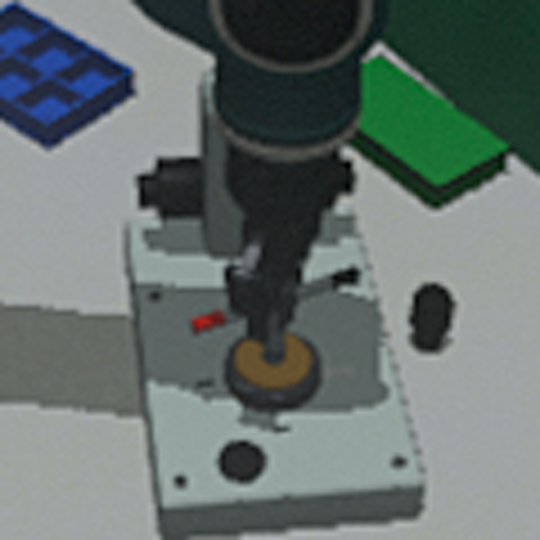

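The red tip is at (191,325) and the black tip at (358,273), so the bar is just short of half a turn.

```bash
python3 ang.py 242.4 202.2; python3 ang.py 279.6 190.7; echo pi=3.1416
```

```text
65.76413598637637 tap~ -3.4417243536630613
65.76239020406517 tap~ -0.3293639883427683
pi=3.1416
```

```bash
python3 -m inch '[[[-0.001,-0.001,0],[0,0,-0.16]],[[-0.001,-0.001,0],[0,0,-0.32]],[[-0.001,-0.001,0],[0,0,-0.48]],[[-0.001,-0.001,0],[0,0,-0.64]],[[-0.001,-0.001,0],[0,0,-0.8]],[[-0.001,-0.001,0],[0,0,-0.96]],[[-0.001,-0.001,0],[0,0,-1.12]],[[-0.001,-0.001,0],[0,0,-1.28]],[[-0.001,-0.001,0],[0,0,-1.4]],[[-0.001,-0.001,0],[0,0,-1.48]],[[-0.001,-0.001,0],[0,0,-1.56]],[[-0.001,-0.001,0],[0,0,-1.64]],[[-0.001,-0.001,0],[0,0,-1.72]],[[-0.001,-0.001,0],[0,0,-1.8]],[[-0.001,-0.001,0],[0,0,-1.88]],[[-0.001,-0.001,0],[0,0,-1.96]],[[-0.001,-0.001,0],[0,0,-2.04]],[[-0.001,-0.001,0],[0,0,-2.12]],[[-0.001,-0.001,0],[0,0,-2.2]],[[-0.001,-0.001,0],[0,0,-2.28]]]'; python3 s.py
```

```text
clock: 13.52
eef_pos: [609.8, 10.3, 130.7]
tcp_rot: [3.141, -0.002, 1.279]
contact_force: [1.8, 5.6, 0.5]
gripper_width: 39.9
finger_force: 3.8
clock 13.525
joints [-0.562  0.625  0.68   1.771 -0.484  0.918  0.035]
eef_pos [609.809  10.251 130.662]
tcp_rot [ 3.141e+00 -2.000e-03  1.279e+00]
contact_force [1.835 5.583 0.468]
wrist_torque [ 1.093 -0.487 -0.156]
gripper_width 39.922
to (609,7.7,128): [-2.7 -0.   2.7]
```

T is now 1.38, so the bar should be at about 2.2. I'll go another 0.6 back and hold.

```bash
python3 -m inch '[[[0,0,0],[0,0,-0.08]],[[0,0,0],[0,0,-0.16]],[[0,0,0],[0,0,-0.24]],[[0,0,0],[0,0,-0.32]],[[0,0,0],[0,0,-0.4]],[[0,0,0],[0,0,-0.48]],[[0,0,0],[0,0,-0.56]],[[0,0,0],[0,0,-0.62]],[[0,0,0],[0,0,-0.62]],[[0,0,0],[0,0,-0.62]],[[0,0,0],[0,0,-0.62]]]'; python3 s.py;  python3 - <<'E'
from h import *
p,d=ctrl.snapshot("side"); x=p[130:250,200:320]; cv2.imwrite("pics/s4.png",cv2.resize(x,None,fx=4.5,fy=4.5,interpolation=cv2.INTER_CUBIC))
E
```

```text
clock: 14.9
eef_pos: [609.6, 8.9, 130.6]
tcp_rot: [3.141, 0.0, 1.895]
contact_force: [4.1, 0.6, 2.7]
gripper_width: 39.9
finger_force: 2.7
clock 14.9
joints [-0.459  0.584  0.532  1.768 -0.368  0.889  0.559]
eef_pos [609.585   8.921 130.553]
tcp_rot [3.141 0.    1.895]
contact_force [4.14  0.589 2.664]
wrist_torque [ 0.186 -0.986 -0.101]
gripper_width 39.915
to (609,7.7,128): [-1.  -0.9  2.6]
```

View pics/s4.png

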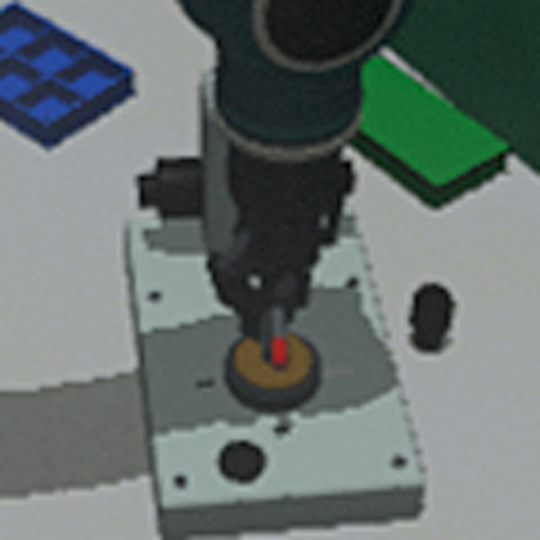

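The red tip is at (278,368), pointing straight at the camera, so the tap is at about 1.58. For a second bite I'll lift off and re-enter with the tool turned to the opposite grasp.

```bash
python3 ang.py 261.8 211.8; python3 -m inch '[[[0,0,0],[0,0,0.15]],[[0,0,0],[0,0,0.35]],[[0,0,-0.015],[0,0,0.4]],[[0,0,-0.04],[0,0,0.4]],[[0,0,-0.07],[0,0,0.4]],[[0,0,-0.075],[0,0,0.3]],[[0,0,-0.075],[0,0,0.12]],[[0,0,-0.075],[0,0,-0.06]],[[0,0,-0.075],[0,0,-0.24]],[[0,0,-0.075],[0,0,-0.42]],[[0,0,-0.075],[0,0,-0.6]],[[0,0,-0.075],[0,0,-0.78]],[[0,0,-0.075],[0,0,-0.96]],[[0,0,-0.075],[0,0,-1.14]],[[0,0,-0.075],[0,0,-1.32]],[[0,0,-0.075],[0,0,-1.5]],[[0,0,-0.075],[0,0,-1.68]],[[0,0,-0.075],[0,0,-1.86]],[[0,0,-0.075],[0,0,-1.91]],[[0,0,-0.075],[0,0,-1.91]]]'; python3 s.py
```

```text
66.3064560321354 tap~ 1.6886543978311275
clock: 17.45
eef_pos: [608.7, 8.7, 204.9]
tcp_rot: [3.141, -0.001, -2.478]
contact_force: [0.1, -1.2, 0.4]
gripper_width: 40.2
finger_force: 0.0
clock 17.45
joints [-0.195  0.441  0.17   1.707 -0.085  1.003  2.239]
eef_pos [608.74    8.684 204.902]
tcp_rot [ 3.141e+00 -1.000e-03 -2.478e+00]
contact_force [ 0.058 -1.196  0.443]
wrist_torque [ 0.006 -0.015  0.014]
gripper_width 40.201
to (609,7.7,128): [ 0.3 -1.  76.9]
```

```bash
python3 -m inch '[[[0,0,0.025],[0,0,0]],[[0,0,0.035],[0,0,0]],[[0,0,0.045],[0,0,0]],[[0,0,0.055],[0,0,0]],[[0,0,0.065],[0,0,0]],[[0,0,0.075],[0,0,0]],[[0,0,0.075],[0,0,0]]]'; python3 -m inch '[[[0,0,0],[0,0,0.08]],[[0,0,0],[0,0,0.16]],[[0,0,0],[0,0,0.24]],[[0,0,0],[0,0,0.32]],[[0,0,0],[0,0,0.4]],[[0,0,0],[0,0,0.48]],[[0,0,0],[0,0,0.56]],[[0,0,0],[0,0,0.64]],[[0,0,0],[0,0,0.72]],[[0,0,0],[0,0,0.8]],[[0,0,0],[0,0,0.88]],[[0,0,0],[0,0,0.96]],[[0,0,0],[0,0,1.04]],[[0,0,0],[0,0,1.12]],[[0,0,0],[0,0,1.2]],[[0,0,0],[0,0,1.28]],[[0,0,0],[0,0,1.36]],[[0,0,0],[0,0,1.44]],[[0,0,0],[0,0,1.52]],[[0,0,0],[0,0,1.6]]]'; python3 s.py
```

```text
clock: 18.32
eef_pos: [608.9, 9.0, 129.5]
tcp_rot: [3.141, -0.001, -2.477]
contact_force: [0.3, -0.4, 1.0]
gripper_width: 39.8
finger_force: 0.0
clock: 20.82
eef_pos: [608.9, 10.9, 130.4]
tcp_rot: [3.141, -0.002, 2.205]
contact_force: [-5.0, 8.3, 0.7]
gripper_width: 40.1
finger_force: 6.4
clock 20.825
joints [-0.466  0.586  0.538  1.769 -0.375  0.892  0.873]
eef_pos [608.851  10.851 130.362]
tcp_rot [ 3.141e+00 -2.000e-03  2.205e+00]
contact_force [-5.043  8.329  0.682]
wrist_torque [1.784 0.946 0.278]
gripper_width 40.123
to (609,7.7,128): [-2.6 -1.7  2.4]
```

```bash
python3 -m inch '[[[0,0,0],[0,0,0.08]],[[0,0,0],[0,0,0.16]],[[0,0,0],[0,0,0.24]],[[0,0,0],[0,0,0.32]],[[0,0,0],[0,0,0.4]],[[0,0,0],[0,0,0.48]],[[0,0,0],[0,0,0.56]],[[0,0,0],[0,0,0.64]],[[0,0,0],[0,0,0.72]],[[0,0,0],[0,0,0.8]],[[0,0,0],[0,0,0.88]],[[0,0,0],[0,0,0.96]],[[0,0,0],[0,0,1.04]],[[0,0,0],[0,0,1.12]],[[0,0,0],[0,0,1.2]],[[0,0,0],[0,0,1.28]],[[0,0,0],[0,0,1.36]],[[0,0,0],[0,0,1.44]],[[0,0,0],[0,0,1.52]],[[0,0,0],[0,0,1.6]]]';  python3 -m inch '[[[0,0,0],[0,0,0.08]],[[0,0,0],[0,0,0.16]],[[0,0,0],[0,0,0.18]],[[0,0,0],[0,0,0.18]],[[0,0,0],[0,0,0.18]],[[0,0,0],[0,0,0.18]]]'; python3 s.py;  python3 - <<'E'
from h import *
p,d=ctrl.snapshot("side"); x=p[130:250,200:320]; cv2.imwrite("pics/s5.png",cv2.resize(x,None,fx=4.5,fy=4.5,interpolation=cv2.INTER_CUBIC))
E
```

```text
clock: 23.32
eef_pos: [610.8, 10.8, 130.8]
tcp_rot: [3.141, -0.003, 0.605]
contact_force: [10.2, 6.8, -5.2]
gripper_width: 39.9
finger_force: 6.5
clock: 24.08
eef_pos: [610.7, 10.3, 130.8]
tcp_rot: [3.141, -0.003, 0.428]
contact_force: [8.8, 4.5, -3.8]
gripper_width: 40.1
finger_force: 5.4
clock 24.075
joints [-0.732  0.747  0.959  1.775 -0.718  1.009 -0.634]
eef_pos [610.659  10.289 130.845]
tcp_rot [ 3.141e+00 -3.000e-03  4.280e-01]
contact_force [ 8.805  4.522 -3.759]
wrist_torque [ 0.837 -1.781  0.251]
gripper_width 40.09
to (609,7.7,128): [-2.6  1.7  2.8]
```

View pics/s5.png

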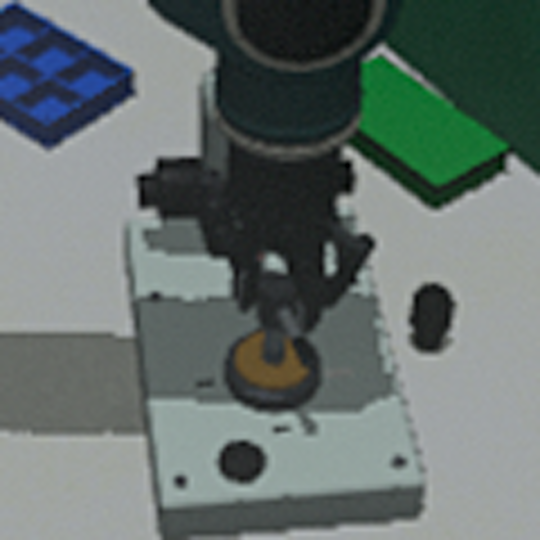

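The black end points at the camera, with its tip at about (303,368), so the tap is at about 4.55. Next is a quarter turn back.

```bash
python3 ang.py 267.3 211.8; python3 -m inch '[[[0.001,-0.0005,0],[0,0,-0.16]],[[0.001,-0.0005,0],[0,0,-0.32]],[[0.001,-0.0005,0],[0,0,-0.48]],[[0.001,-0.0005,0],[0,0,-0.64]],[[0.001,-0.0005,0],[0,0,-0.8]],[[0.001,-0.0005,0],[0,0,-0.96]],[[0.001,-0.0005,0],[0,0,-1.12]],[[0.001,-0.0005,0],[0,0,-1.28]],[[0.001,-0.0005,0],[0,0,-1.4]],[[0.001,-0.0005,0],[0,0,-1.48]],[[0.001,-0.0005,0],[0,0,-1.56]],[[0.001,-0.0005,0],[0,0,-1.64]],[[0.001,-0.0005,0],[0,0,-1.72]],[[0.001,-0.0005,0],[0,0,-1.8]],[[0.001,-0.0005,0],[0,0,-1.88]],[[0.001,-0.0005,0],[0,0,-1.96]],[[0.001,-0.0005,0],[0,0,-2.04]],[[0.001,-0.0005,0],[0,0,-2.12]],[[0.001,-0.0005,0],[0,0,-2.2]],[[0.001,-0.0005,0],[0,0,-2.28]]]'; python3 -m inch '[[[0,0,0],[0,0,-0.08]],[[0,0,0],[0,0,-0.16]],[[0,0,0],[0,0,-0.24]],[[0,0,0],[0,0,-0.32]],[[0,0,0],[0,0,-0.4]],[[0,0,0],[0,0,-0.48]],[[0,0,0],[0,0,-0.56]],[[0,0,0],[0,0,-0.64]],[[0,0,0],[0,0,-0.72]],[[0,0,0],[0,0,-0.78]],[[0,0,0],[0,0,-0.78]],[[0,0,0],[0,0,-0.78]],[[0,0,0],[0,0,-0.78]]]';  python3 s.py;  python3 - <<'E'
from h import *
p,d=ctrl.snapshot("side"); x=p[130:250,200:320]; cv2.imwrite("pics/s6.png",cv2.resize(x,None,fx=4.5,fy=4.5,interpolation=cv2.INTER_CUBIC))
E
```

```text
68.02066408768015 tap~ 1.438454731767694
clock: 26.62
eef_pos: [611.2, 9.6, 131.1]
tcp_rot: [3.141, 0.003, 2.708]
contact_force: [6.6, -1.7, -1.6]
gripper_width: 39.4
finger_force: 3.4
clock: 28.25
eef_pos: [611.1, 10.5, 131.2]
tcp_rot: [-3.141, 0.003, -2.797]
contact_force: [5.0, 2.7, -0.5]
gripper_width: 40.2
finger_force: 2.6
clock 28.25
joints [-0.241  0.538  0.231  1.757 -0.156  0.862  1.974]
eef_pos [611.113  10.474 131.157]
tcp_rot [-3.141e+00  3.000e-03 -2.797e+00]
contact_force [ 4.991  2.655 -0.457]
wrist_torque [ 0.624 -1.116 -0.148]
gripper_width 40.2
to (609,7.7,128): [ 2.9 -1.9  3.1]
```

View pics/s6.png

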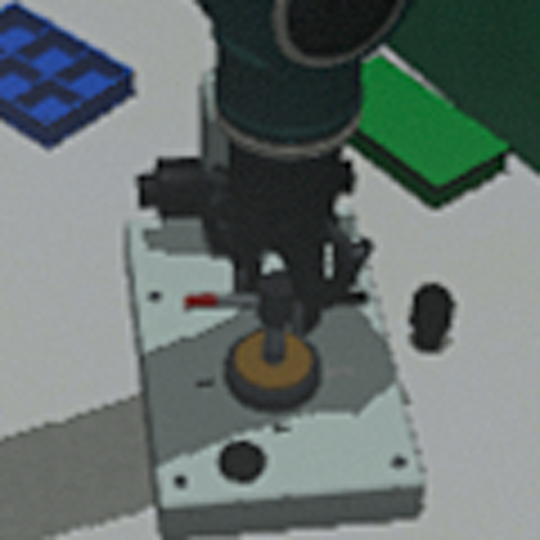

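The red tip is at (185,300), left of the hub, so the tap is at about 3.14. Now forward to just short of where bottoming can begin.

```bash
cat > chk.py <<'E'
import sys; from h import *
o=ctrl.get_obs(); t=o["wrist_torque"][2]; f=np.hypot(*o["contact_force"][:2]); y=o["tcp_rot"][2]
print(f"T'={2.66-y:.3f} bar~{2.66-y+3.1416-.82:.3f} Tz={t:.3f} Fxy={f:.1f} F={o['contact_force'].round(1)} ff={o['finger_force']:.1f} q3={o['joints'][2]:.2f} q7={o['joints'][6]:.2f} t={o['clock']:.2f}")
sys.exit(t>0.5 or f>20)
E
python3 -m inch '[[[0,0,0],[0,0,0.16]],[[0,0,0],[0,0,0.32]],[[0,0,0],[0,0,0.48]],[[0,0,0],[0,0,0.64]],[[0,0,0],[0,0,0.8]],[[0,0,0],[0,0,0.96]],[[0,0,0],[0,0,1.12]],[[0,0,0],[0,0,1.28]],[[0,0,0],[0,0,1.44]],[[0,0,0],[0,0,1.52]],[[0,0,0],[0,0,1.6]],[[0,0,0],[0,0,1.68]],[[0,0,0],[0,0,1.76]],[[0,0,0],[0,0,1.84]],[[0,0,0],[0,0,1.92]],[[0,0,0],[0,0,2.0]],[[0,0,0],[0,0,2.08]],[[0,0,0],[0,0,2.16]],[[0,0,0],[0,0,2.24]],[[0,0,0],[0,0,2.32]]]' >/dev/null; python3 chk.py && python3 -m inch '[[[0,0,0],[0,0,0.08]],[[0,0,0],[0,0,0.16]],[[0,0,0],[0,0,0.24]],[[0,0,0],[0,0,0.32]],[[0,0,0],[0,0,0.4]],[[0,0,0],[0,0,0.48]],[[0,0,0],[0,0,0.56]],[[0,0,0],[0,0,0.64]],[[0,0,0],[0,0,0.72]],[[0,0,0],[0,0,0.8]],[[0,0,0],[0,0,0.88]],[[0,0,0],[0,0,0.96]],[[0,0,0],[0,0,1.02]],[[0,0,0],[0,0,1.05]]]' >/dev/null && python3 chk.py && python3 -m inch '[[[0,0,0],[0,0,0.02]],[[0,0,0],[0,0,0.04]],[[0,0,0],[0,0,0.06]],[[0,0,0],[0,0,0.08]]]' >/dev/null && python3 chk.py
```

```text
T'=1.495 bar~3.816 Tz=0.337 Fxy=8.4 F=[ 4.7  6.9 -1.5] ff=6.4 q3=0.79 q7=-0.01 t=30.80False
```

```bash
sed -i 's/sys.exit(.*/sys.exit(int(t>0.5 or f>20))/' chk.py
python3 -m inch '[[[0,0,0],[0,0,0.08]],[[0,0,0],[0,0,0.16]],[[0,0,0],[0,0,0.24]],[[0,0,0],[0,0,0.32]],[[0,0,0],[0,0,0.4]],[[0,0,0],[0,0,0.48]],[[0,0,0],[0,0,0.56]],[[0,0,0],[0,0,0.64]],[[0,0,0],[0,0,0.72]],[[0,0,0],[0,0,0.8]],[[0,0,0],[0,0,0.88]],[[0,0,0],[0,0,0.96]],[[0,0,0],[0,0,1.02]],[[0,0,0],[0,0,1.05]]]' >/dev/null && python3 chk.py && python3 -m inch '[[[0,0,0],[0,0,0.02]],[[0,0,0],[0,0,0.04]],[[0,0,0],[0,0,0.06]],[[0,0,0],[0,0,0.08]]]' >/dev/null && python3 chk.py && python3 -m inch '[[[0,0,0],[0,0,0.02]],[[0,0,0],[0,0,0.04]],[[0,0,0],[0,0,0.06]],[[0,0,0],[0,0,0.08]]]' >/dev/null && python3 chk.py
```

```text
T'=2.544 bar~4.865 Tz=0.312 Fxy=8.8 F=[ 7.9  4.  -3.7] ff=6.4 q3=1.02 q7=-0.90 t=32.55
T'=2.623 bar~4.945 Tz=0.274 Fxy=8.6 F=[ 7.9  3.4 -5.2] ff=6.4 q3=1.04 q7=-0.97 t=33.05
T'=2.703 bar~5.025 Tz=0.311 Fxy=6.7 F=[ 6.2  2.6 -3.8] ff=6.6 q3=1.06 q7=-1.04 t=33.55
```

```bash
python3 -m inch '[[[0,0,0],[0,0,0.02]],[[0,0,0],[0,0,0.04]],[[0,0,0],[0,0,0.06]]]' >/dev/null && python3 chk.py && python3 -m inch '[[[0,0,0],[0,0,0.02]],[[0,0,0],[0,0,0.04]],[[0,0,0],[0,0,0.06]]]' >/dev/null && python3 chk.py && python3 -m inch '[[[0,0,0],[0,0,0.02]],[[0,0,0],[0,0,0.04]],[[0,0,0],[0,0,0.06]]]' >/dev/null && python3 chk.py && python3 -m inch '[[[0,0,0],[0,0,0.02]],[[0,0,0],[0,0,0.04]],[[0,0,0],[0,0,0.06]]]' >/dev/null && python3 chk.py && python3 -m inch '[[[0,0,0],[0,0,0.02]],[[0,0,0],[0,0,0.04]],[[0,0,0],[0,0,0.06]]]' >/dev/null && python3 chk.py && python3 -m inch '[[[0,0,0],[0,0,0.02]],[[0,0,0],[0,0,0.04]],[[0,0,0],[0,0,0.06]]]' >/dev/null && python3 chk.py
```

```text
T'=2.763 bar~5.085 Tz=0.334 Fxy=7.6 F=[ 6.8  3.4 -4.1] ff=6.6 q3=1.07 q7=-1.09 t=33.92
T'=2.823 bar~5.145 Tz=0.315 Fxy=7.0 F=[ 6.5  2.6 -4.1] ff=6.6 q3=1.08 q7=-1.14 t=34.30
T'=2.883 bar~5.205 Tz=0.322 Fxy=6.7 F=[ 6.5  2.  -3.9] ff=6.7 q3=1.09 q7=-1.20 t=34.67
T'=2.943 bar~5.265 Tz=0.280 Fxy=6.5 F=[ 5.9  2.8 -3. ] ff=6.7 q3=1.11 q7=-1.25 t=35.05
T'=3.003 bar~5.325 Tz=0.386 Fxy=6.7 F=[ 6.1  2.7 -3.8] ff=6.7 q3=1.12 q7=-1.30 t=35.42
T'=3.063 bar~5.385 Tz=0.278 Fxy=7.4 F=[ 6.6  3.5 -3.6] ff=6.8 q3=1.13 q7=-1.35 t=35.80
```

```bash
python3 -m inch '[[[0,0,0],[0,0,0.02]],[[0,0,0],[0,0,0.04]],[[0,0,0],[0,0,0.06]]]' >/dev/null && python3 chk.py && python3 -m inch '[[[0,0,0],[0,0,0.02]],[[0,0,0],[0,0,0.04]],[[0,0,0],[0,0,0.06]]]' >/dev/null && python3 chk.py && python3 -m inch '[[[0,0,0],[0,0,0.02]],[[0,0,0],[0,0,0.04]],[[0,0,0],[0,0,0.06]]]' >/dev/null && python3 chk.py && python3 -m inch '[[[0,0,0],[0,0,0.02]],[[0,0,0],[0,0,0.04]],[[0,0,0],[0,0,0.06]]]' >/dev/null && python3 chk.py && python3 -m inch '[[[0,0,0],[0,0,0.02]],[[0,0,0],[0,0,0.04]],[[0,0,0],[0,0,0.06]]]' >/dev/null && python3 chk.py && python3 -m inch '[[[0,0,0],[0,0,0.02]],[[0,0,0],[0,0,0.04]],[[0,0,0],[0,0,0.06]]]' >/dev/null && python3 chk.py
```

```text
T'=3.123 bar~5.445 Tz=0.323 Fxy=6.6 F=[ 5.4  3.9 -3.6] ff=6.8 q3=1.14 q7=-1.41 t=36.17
T'=3.183 bar~5.504 Tz=0.768 Fxy=8.2 F=[ 7.4  3.5 -5.3] ff=15.1 q3=1.15 q7=-1.46 t=36.55
```

Bottomed: the torque jumped from 0.32 to 0.77 N m at about 5.5 rad. I'll hold briefly, back the fingers off to mid-gap and lift clear.

```bash
python3 -m inch '[[[0,0,0],[0,0,0]],[[0,0,0],[0,0,0]]]' ; python3 chk.py; python3 -m inch '[[[0,0,0],[0,0,-0.08]],[[0,0,0],[0,0,-0.2]],[[0,0,0],[0,0,-0.35]],[[0,0,0],[0,0,-0.5]],[[0,0,0],[0,0,-0.65]],[[0,0,0],[0,0,-0.8]],[[0,0,0],[0,0,-0.8]],[[0,0,-0.01],[0,0,-0.8]],[[0,0,-0.03],[0,0,-0.8]],[[0,0,-0.06],[0,0,-0.8]],[[0,0,-0.1],[0,0,-0.8]],[[0,0,-0.14],[0,0,-0.8]],[[0,0,-0.16],[0,0,-0.8]],[[0,0,-0.16],[0,0,-0.8]],[[0,0,-0.16],[0,0,-0.8]]]';  python3 - <<'E'
from h import *
p,d=ctrl.snapshot("side"); x=p[90:250,190:330]; cv2.imwrite("pics/s7.png",cv2.resize(x,None,fx=3.7,fy=3.7,interpolation=cv2.INTER_CUBIC))
E
```

```text
clock: 36.8
eef_pos: [611.0, 11.2, 130.5]
tcp_rot: [-3.14, -0.001, -0.522]
contact_force: [6.6, 2.8, -6.0]
gripper_width: 40.1
finger_force: 14.1
T'=3.182 bar~5.503 Tz=0.662 Fxy=7.2 F=[ 6.6  2.8 -6. ] ff=14.1 q3=1.15 q7=-1.46 t=36.80
clock: 38.67
eef_pos: [609.6, 10.1, 289.6]
tcp_rot: [-3.141, 0.001, 0.276]
contact_force: [0.1, 0.5, -0.3]
gripper_width: 40.1
finger_force: 0.0
```

View pics/s7.png

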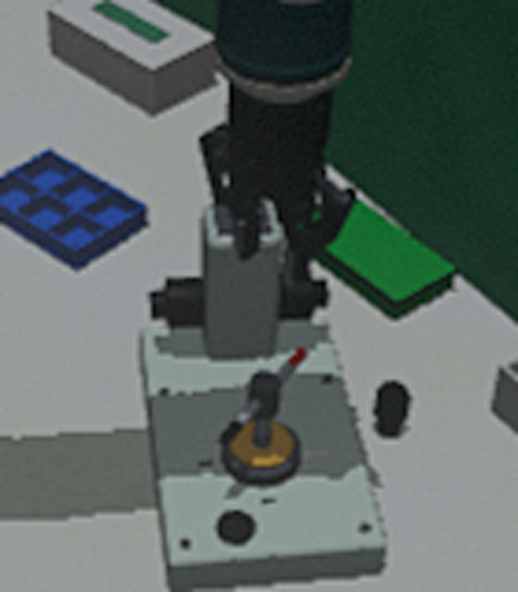

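The wrench is free, with the red tip at (303,350), which fits about 5.5 rad. The gripper is clear above it and the objects in view look undisturbed.

```bash
python3 ang.py 271.9 184.6; python3 -c "
from bench import ctrl; print(ctrl.close_job())"
```

```text
66.91976632791948 tap~ -0.8961786448045136
the job is handed in; nothing more can be done
None
```

I turned the tap half forward and a quarter back twice, then on until it bottomed at about 5.4–5.5 rad; the wrench is released, the arm is clear, and the job is handed in (no verdict came back).

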